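# Slide the jar tray up over the step onto the receiving deck

### The job

Take the tray by its bar handle and slide it, with the porcelain jar standing on it, off the wooden board and up over the small step onto the grey deck, between the guide rails, until its nose rests against the stop bar; then let go. Slide it, do not lift it clear or tip the jar, do not force it if it catches, meet the stop gently enough that the stop bar is not pushed along, and leave the other things on the table where they stand.

Things in the scene. Friction and masses are not known exactly. Their poses are not given: they have to be found in the camera images.
- tray: Shallow aluminium tray, 243 x 150 mm, floor 5 mm thick, 18 mm rims at the long sides and rear. Origin: on the underside, 120 mm ahead of the rear edge, mid-width; x forward (the way to slide), z up. About 0.4 kg, varying by 30 %; friction about 0.6. It starts on the board, up to 3.5 degrees and 14 mm out of line with the deck.
- tray_handle (a point): Centre of the tray's handle: a level round bar, 12 mm thick, along the tray's y, between two posts at y = +-42 mm (78 mm free), 105 mm behind the tray's origin and 45 mm above the underside. Pinch it from above, fingers closing along the tray's x; the tray can pitch about the bar in the grip. Axes as the tray's.
- tray_nose (a point): Foremost edge of the tray, mid-width, which meets the stop bar: 122.6 mm ahead of the tray's origin, 16.2 mm above the underside. From 70 mm ahead of the origin the underside bends up like a sled at 17 degrees to this edge, so the nose rides up over the step when pushed. Axes as the tray's.
- tray_heel (a point): Middle of the tray's rear lower edge, on the underside, 120 mm behind its origin. It has to rise by the height of the step as the tray crosses. Axes as the tray's.
- jar: White and blue porcelain herb jar, 68 mm diameter, 87 mm high, about 0.2 kg, standing loose on the tray's floor in the middle (centre 5 mm behind to 30 mm ahead of the tray's origin). Origin: centre of its foot; z up when upright.
- board: Wooden packing board, fixed, 300 (x) x 220 x 30 mm: its top is 30 mm above this origin, which is under its centre. The tray starts on it. Axes as the deck's. Between it and the deck is a gap of 4 to 10 mm, and the deck's top is 5 to 8 mm higher: the step.
- deck: Grey laminate deck, fixed, 350 (x) x 200 mm, top 34 mm above the origin, which is under the middle of its entry edge; x points in, the sliding direction, z up. Two wooden guide rails, 18 mm high, 159 mm between them, flare to 179 mm over the first 45 mm. Across them lies the stop bar, 23 mm high, with a rubber face.
- deck_entry (a point): Middle of the deck's entry edge, on its top; axes as the deck's. The stop bar's face lies 250 to 290 mm in from here; its setting today is not measured, feel for it. It holds by friction and shifts at about 16 N. The tray needs some 2 to 6 N to slide, up to 12 N to climb the step; 3 to 6 N over the sliding force shows the stop is met.
- weight_big: Bystander: brass balance weight with a knob, 36 mm diameter, 42 mm high, on the table beside the deck. Origin: centre of its underside.
- spice_jar: Bystander: spice jar with a green lid, 46 mm diameter, 106 mm high. Origin: centre of its underside.
- small_jar: Bystander: small porcelain jar, 59 mm diameter, 76 mm high, on the table (the smaller of the two porcelain jars). Origin: centre of its underside.
- stamp: Bystander: wooden hand stamp, 27 x 44 x 69 mm, on the table. Origin: centre of its underside.
There are look-alikes about, which are no part of the job. Leave any orange look-alike of the jar alone.

How it is judged:
By the outcome, as a careful person would: the job done as asked, in the order asked, and still so for the second after the job is handed in, with the robot touching nothing.
It also fails if it takes over 64 s, if anything falls off the work surface, if the arm or the gripper's body presses on something with over 40 N, if the wrist force passes 120 N, or if a joint passes its speed limit or range.

### The arm

A 6-joint arm with a two-finger parallel gripper is mounted at the origin on the work surface; the furniture and walls round the work are solid. World frame = base frame: x ahead of the robot, y to its left, z up, the work surface at z = 0. Lengths are in m, angles in rad, forces in N, time in s.
With the tool pointing down it reaches from about 0.35 to 0.95 m from the base axis. Payload 17.4 kg.
Tool frame: the origin (TCP) lies at the centre of the arm's flange, where the gripper is bolted on; the fingertips stand 186 mm ahead of it and the grasp point (between the pads) lies 167 mm ahead of it; z points along the fingers, y is the line along which they close (so a half turn about z gives the same grasp; the last joint's range is limited). The gripper opens to 93 mm and grips with 3 to 60 N. Pads are 15 mm wide; open, the fingers measure 128 mm over their backs; the gripper's body (75 mm by 188 mm) begins 65 mm behind the grasp point.
Start: joints at [-1.19, 0.116, 1.442, -0, 1.584, -0.038], TCP at [0.274, -0.617, 0.405] pointing down, gripper open.
Joint ranges: [-2.83, 2.83], [-0.83, 2.19], [0.07, 2.5], [-1.14, 4.28], [0.01, 3], [-2.97, 2.97]. Speed limits (rad/s): [1.89, 1.89, 2.22, 3.14, 3.14, 3.14].

### API

Orientations are given as [roll, pitch, yaw] about the fixed x, y, z axes, in that order (R = Rz(yaw) Ry(pitch) Rx(roll)).
In Python, from workcell import readout, cams, ctrl, recognise, regions_of, place_of gives the robot as it stands.
- The arm moves only by the tool move_arm, never from a script. Its argument "plan" is a list of rows, each an object with "travel": the shift along the tool's x, y, z in m, a list of three; "dr": the turn, a rotation vector about the tool's x, y, z in rad, a list of three; "jaw": the opening, from 0 (shut) to 1 (fully open). A call has 1 to 20 rows; each row is the pose to reach, as a shift and turn from the pose commanded when the call began, along the tool's axes at that moment; what a row does not reach only later rows make up. A row lasts 1/12 s, in which the tool goes at most 41.7 mm and 7.16 degrees, less where a joint would pass 70% of its speed; a pose out of reach is approached as far as the arm can. A call with a gripper value outside its range is refused whole. The fingers move at their own pace and stop on an object; "force" is the grip in N (left out, the last holds). Time passes only in rows, so rows that repeat a pose let the fingers close. It gives the time, the measured TCP pose, the force, the opening and the grip force at its end, in the units of the state.
- readout.state(): the state, without advancing time (a new reading comes with each control period).
- cams.camera(name): name is "side" or "top" or "wrist"; returns the picture (480x640x3 uint8, red, green, blue); there is no depth.
- cams.camera_params(name): a dict with "fx", "fy", "cx", "cy" (pixels), "rvec" (rotation vector, rad) and "tvec" (3), from world to camera coordinates, as OpenCV has them; the wrist camera has in their place "hand_eye" (4x4, takes a point from camera to tool coordinates, whose origin is the TCP and whose axes are the flange's). Camera axes: x right, y down, z forward; pixel columns grow to the right and rows downward; lengths in m; the calibration is good to about 2 mm. A picture is of the moment at which its call begins: read the wrist's pose just before it. camera_params takes no time and is no camera call.
- ctrl.finish_job(): hands the job in; it is judged then, once.
Trained networks look in the newest picture that a camera, given by its name, has taken for a name from the list of things; names that differ only in an ending like _2 or _b are one class to them, and where a whole thing is asked for, a point or a joint stands for the part that bears it (a point fixed in the world has none). Each returns a list of dicts, best first, with "conf" (0 to 1); they miss things now and then, are a little off and sometimes report something else, mostly with a low value. They report only what shows in the picture. A call takes as long as a camera call. They do not tell look-alikes from the thing itself.
- recognise(thing, camera): "point" ([x, y, z] in m, in world coordinates, good to about 4 mm: the middle of the surface that is visible of it).
- regions_of(thing, camera): "pixels" (480x640 bool, what is visible of it).
- place_of(thing, camera): "point" ([x, y, z] in m, in world coordinates, good to about 4 mm: a listed point, or the origin of a listed thing).
The state is a dict: "time_s": time; "q": joint angles; "joint_velocities": joint speeds; "effort": joint torques, N m; "tcp_pos": TCP position; "tool_rot": TCP orientation; "ft_force": force on the tool from outside, world axes, zero at the start; "torque": the same for the moment, N m; "finger_gap": finger opening in m; "finger_force": force on a finger pad.
Only numpy, scipy, OpenCV 4.12 (cv2) and the standard library are available. Lean on these libraries where they do the work, as an engineer would, in place of code of your own. Each camera call takes 0.05 s, during which the arm holds its last target. There are 200 camera calls.

## Working session

There is one attempt and no reset: what is moved stays moved. The work goes in short steps, Python scripts to look and compute and a tool call to move; the robot and the scene stay as the last step left them, time stands still between calls to the robot, and variables do not carry over. Pictures are saved under pics/ and viewed, at most 10 in all, crops included, and the job is handed in when it is done.

Besides the shell and the picture viewer there is one more tool, called after "Request:" as name(argument=value, ...), one argument or row to a line, values as JSON. move_arm: Moves the arm, as the interface text tells. Its arguments: {"type":"object","properties":{"plan":{"type":"array","items":{"type":"object","properties":{"travel":{"type":"array","items":{"type":"number"}},"dr":{"type":"array","items":{"type":"number"}},"jaw":{"type":"number"}}}},"force":{"type":"number"}},"required":["plan"]}

```bash
mkdir -p pics; cat > h.py <<'E'
import numpy as np, cv2
from workcell import readout, cams, ctrl, recognise, regions_of, place_of
def save(cam,fn):
    im=cams.camera(cam); cv2.imwrite('pics/'+fn,im[:,:,::-1]); return im
def best(thing,cam,n=2):
    return [(np.round(d['point'],4).tolist(),round(d['conf'],2)) for d in place_of(thing,cam)[:n]]
E
python3 - <<'E'
from h import *
print(readout.state())
a=save('top','top0.png'); b=save('side','side0.png')
for t in ['tray','tray_handle','tray_nose','tray_heel','jar','deck_entry','deck','board','weight_big','spice_jar','small_jar','stamp']:
    print(t,best(t,'top'),best(t,'side'))
E
```

```text
{'time_s': 0.0, 'q': array([-1.18980165e+00,  1.16526318e-01,  1.44226979e+00, -6.36341748e-06,
        1.58396339e+00, -3.77886723e-02]), 'joint_velocities': array([0.00040756, 0.00137909, 0.00145375, 0.00212817, 0.00152969,
       0.00048354]), 'effort': array([ 1.74928038e-03, -7.21263456e+01, -6.22606516e+01,  7.80093041e-02,
        2.38847709e-02, -6.15571935e-05]), 'tcp_pos': array([ 0.27449542, -0.61669282,  0.40397504]), 'tool_rot': array([-3.14042641e+00, -3.77243070e-05,  4.18783248e-01]), 'ft_force': array([0.86894094, 0.13877878, 0.44209114]), 'torque': array([ 0.00733409, -0.01221282, -0.03415999]), 'finger_force': 0.0, 'finger_gap': 0.09316534991653758}
tray [([0.5592, 0.2013, 0.032], 0.62)] [([0.559, 0.2015, 0.0348], 0.86)]
tray_handle [([0.5742, 0.2975, 0.0719], 0.74)] [([0.5729, 0.3019, 0.074], 0.77)]
tray_nose [([0.5464, 0.0776, 0.0443], 0.7)] [([0.5417, 0.0765, 0.049], 0.67), ([0.5794, 0.3154, 0.0274], 0.49)]
tray_heel [([0.5763, 0.315, 0.0254], 0.7)] [([0.5798, 0.3152, 0.0265], 0.77), ([0.5431, 0.0758, 0.0481], 0.69)]
jar [([0.3166, 0.1439, 0.0008], 0.88), ([0.5407, 0.1737, 0.031], 0.84)] [([0.5399, 0.1744, 0.0364], 0.94), ([0.3171, 0.1452, 0.0003], 0.74)]
deck_entry [([0.5274, 0.0265, 0.0316], 0.86)] [([0.5281, 0.0259, 0.0315], 0.67)]
deck [([0.5328, 0.0279, 0.0015], 0.67), ([0.6669, -0.0491, -0.0014], 0.22)] [([0.535, 0.0219, -0.002], 0.74)]
board [] []
weight_big [([0.6648, -0.0507, -0.0008], 0.51)] [([0.664, -0.0518, -0.0011], 0.65)]
spice_jar [([0.6665, -0.1857, 0.0075], 0.71)] [([0.6632, -0.1878, -0.0027], 0.71)]
small_jar [([0.7084, 0.0812, 0.0029], 0.96)] [([0.7135, 0.0788, -0.0019], 0.76), ([0.6627, -0.0517, 0.0017], 0.67)]
stamp [([0.3919, 0.0385, -0.0055], 0.67)] [([0.3908, 0.0334, -0.0014], 0.82)]
```

View pics/top0.png

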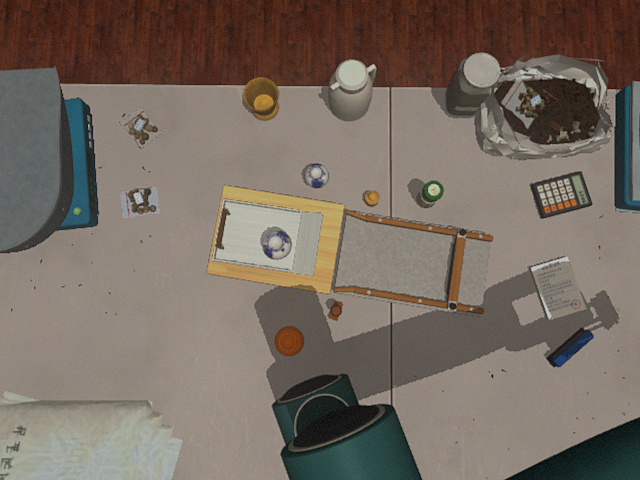

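View pics/side0.png

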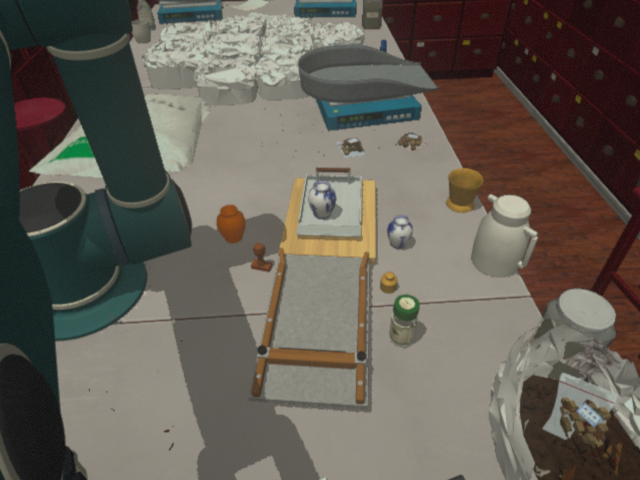

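The top view shows the tray on the board at left (handle about (222,230), jar at (277,242)). The deck is at right, with its entry about (338,250) and the stop bar at (457,270). The sliding direction is about −y with some −x. The orange look-alike is at (289,341). The side view agrees.

```bash
cat >> h.py <<'E'
from scipy.spatial.transform import Rotation as Ro
def cam_pose(cam,st=None):
    p=cams.camera_params(cam)
    K=np.array([[p['fx'],0,p['cx']],[0,p['fy'],p['cy']],[0,0,1.]])
    if 'rvec' in p:
        R=Ro.from_rotvec(np.ravel(p['rvec'])).as_matrix(); t=np.ravel(p['tvec']); return K,R,t
    T=np.eye(4);T[:3,:3]=Ro.from_euler('xyz',st['tool_rot']).as_matrix();T[:3,3]=st['tcp_pos']
    M=np.linalg.inv(T@np.array(p['hand_eye'])); return K,M[:3,:3],M[:3,3]
def px2w(P,uv,z):
    K,R,t=P; uv=np.atleast_2d(uv).astype(float)
    r=(R.T@np.linalg.inv(K)@np.c_[uv,np.ones(len(uv))].T).T; c=-R.T@t
    return c+r*((z-c[2])/r[:,2])[:,None]
def w2px(P,X):
    K,R,t=P; x=(K@(R@np.atleast_2d(X).T+t[:,None])).T; return x[:,:2]/x[:,2:]
def rel(target,yaw,st=None):
    "tool-axes shift and turn from the measured pose to TCP target, tool down with yaw"
    st=st or readout.state(); R=Ro.from_euler('xyz',st['tool_rot'])
    d=R.inv().apply(np.array(target)-st['tcp_pos']); r=(R.inv()*Ro.from_euler('xyz',[np.pi,0,yaw])).as_rotvec()
    print('travel',np.round(d,4),'dr',np.round(r,4))
E
python3 - <<'E'
from h import *
print(cams.camera_params('wrist'))
P=cam_pose('top'); print('top cam',-P[1].T@P[2])
# rough deck/board/tray lines by hand pixels
for n,uv,z in [('board',[[225,187],[345,206],[208,274],[330,293]],.03),('rails',[[390,219],[492,238],[380,299],[483,312]],.052),('stop',[[464,232],[454,308]],.057)]:
    print(n,np.round(px2w(P,uv,z),4).tolist())
rel([.56,.17,.45],-.15)
E
```

```text
{'fx': 350.87764433957955, 'fy': 350.87764433957955, 'cx': 321.86225504569546, 'cy': 242.5730868422395, 'hand_eye': array([[-5.45555400e-05, -9.59566779e-01, -2.81481070e-01,
         7.86871787e-02],
       [ 9.99999755e-01,  1.44222508e-04, -6.85469379e-04,
         1.55723519e-03],
       [ 6.98349550e-04, -2.81481038e-01,  9.59566536e-01,
         2.11235487e-02],
       [ 0.00000000e+00,  0.00000000e+00,  0.00000000e+00,
         1.00000000e+00]])}
top cam [0.39136222 0.05401586 1.27201169]
board [[0.6848, 0.3075, 0.03], [0.6407, 0.0148, 0.03], [0.4724, 0.3402, 0.03], [0.4305, 0.0491, 0.03]]
rails [[0.606, -0.0914, 0.052], [0.5631, -0.3315, 0.052], [0.4172, -0.0672, 0.052], [0.39, -0.3054, 0.052]]
stop [[0.576, -0.2646, 0.057], [0.3984, -0.2373, 0.057]]
travel [ 0.5807 -0.6026 -0.0452] dr [-1.000e-04  0.000e+00  5.688e-01]
```

```bash
python3 -c "
from h import *
rel([.58,.06,.48],-.15)"
```

```text
travel [ 0.5543 -0.494  -0.0752] dr [-1.000e-04  0.000e+00  5.688e-01]
```

Request:
move_arm(
  plan=[
    {"travel": [0.025, -0.022, -0.003], "dr": [0, 0, 0.05], "jaw": 1},
    {"travel": [0.05, -0.045, -0.007], "dr": [0, 0, 0.1], "jaw": 1},
    {"travel": [0.08, -0.07, -0.01], "dr": [0, 0, 0.15], "jaw": 1},
    {"travel": [0.105, -0.094, -0.014], "dr": [0, 0, 0.2], "jaw": 1},
    {"travel": [0.13, -0.116, -0.018], "dr": [0, 0, 0.25], "jaw": 1},
    {"travel": [0.16, -0.143, -0.022], "dr": [0, 0, 0.3], "jaw": 1},
    {"travel": [0.19, -0.17, -0.026], "dr": [0, 0, 0.35], "jaw": 1},
    {"travel": [0.22, -0.196, -0.03], "dr": [0, 0, 0.4], "jaw": 1},
    {"travel": [0.25, -0.223, -0.034], "dr": [0, 0, 0.45], "jaw": 1},
    {"travel": [0.28, -0.25, -0.038], "dr": [0, 0, 0.5], "jaw": 1},
    {"travel": [0.31, -0.276, -0.042], "dr": [0, 0, 0.55], "jaw": 1},
    {"travel": [0.34, -0.303, -0.046], "dr": [0, 0, 0.569], "jaw": 1},
    {"travel": [0.37, -0.33, -0.05], "dr": [0, 0, 0.569], "jaw": 1},
    {"travel": [0.4, -0.356, -0.054], "dr": [0, 0, 0.569], "jaw": 1},
    {"travel": [0.43, -0.383, -0.058], "dr": [0, 0, 0.569], "jaw": 1},
    {"travel": [0.46, -0.41, -0.062], "dr": [0, 0, 0.569], "jaw": 1},
    {"travel": [0.49, -0.436, -0.066], "dr": [0, 0, 0.569], "jaw": 1},
    {"travel": [0.52, -0.463, -0.07], "dr": [0, 0, 0.569], "jaw": 1},
    {"travel": [0.554, -0.494, -0.075], "dr": [0, 0, 0.569], "jaw": 1},
    {"travel": [0.554, -0.494, -0.075], "dr": [0, 0, 0.569], "jaw": 1},
  ],
)

```text
time_s: 2.97
tcp_pos: [0.5811, 0.0646, 0.4799]
tool_rot: [-3.14, -0.0, -0.147]
ft_force: [0.3, -0.9, 0.6]
finger_gap: 0.093
finger_force: 0.0
```

```bash
python3 - <<'E'
from h import *
st=readout.state(); print(st['time_s'],st['tcp_pos'],st['tool_rot'],st['q'])
import pickle; pickle.dump(st,open('w1.pkl','wb'))
im=save('wrist','w1.png')
for t in ['tray','tray_handle','tray_nose','tray_heel','jar','deck_entry','deck']:
    print(t,best(t,'wrist'))
E
```

```text
2.9667 [0.58108125 0.06463495 0.47986886] [-3.14033929e+00 -2.07218221e-05 -1.46611435e-01] [ 6.69053487e-02 -9.05054743e-02  1.52969009e+00  1.23110841e-03
  1.70212211e+00  1.78447448e+00]
tray [([0.5666, 0.1993, 0.0299], 0.74)]
tray_handle []
tray_nose [([0.5433, 0.077, 0.0478], 0.85)]
tray_heel [([0.58, 0.317, 0.0265], 0.57)]
jar [([0.5356, 0.1768, 0.0315], 0.75)]
deck_entry [([0.5316, 0.024, 0.0337], 0.87)]
deck [([0.532, 0.0246, 0.0022], 0.89)]
```

View pics/w1.png

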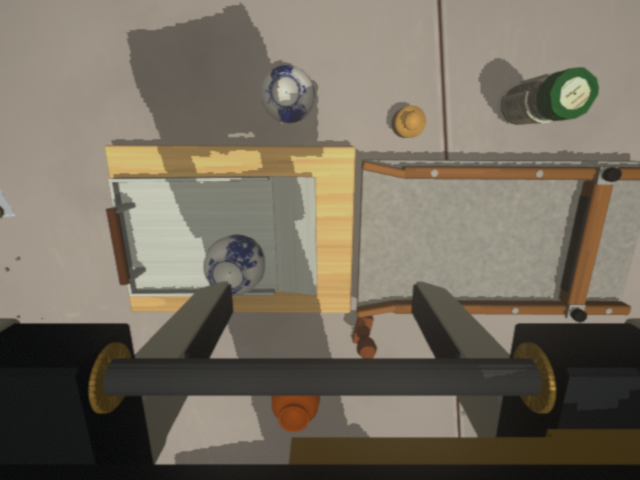

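The wrist view shows the handle bar from (110,210) to (127,283), the tray nose edge at x≈315, the deck entry edge at x≈360, and the stop bar from (600,172) to (577,312). I'll enlarge it to fit the edges.

```bash
python3 - <<'E'
import cv2
im=cv2.imread('pics/w1.png')
cv2.imwrite('pics/c1.png',cv2.resize(im[140:320,100:340],None,fx=3.3,fy=3.3,interpolation=cv2.INTER_CUBIC))
cv2.imwrite('pics/c2.png',cv2.resize(im[140:325,345:640],None,fx=2.7,fy=2.7,interpolation=cv2.INTER_CUBIC))
E
```

```text
(no output)
```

View pics/c1.png

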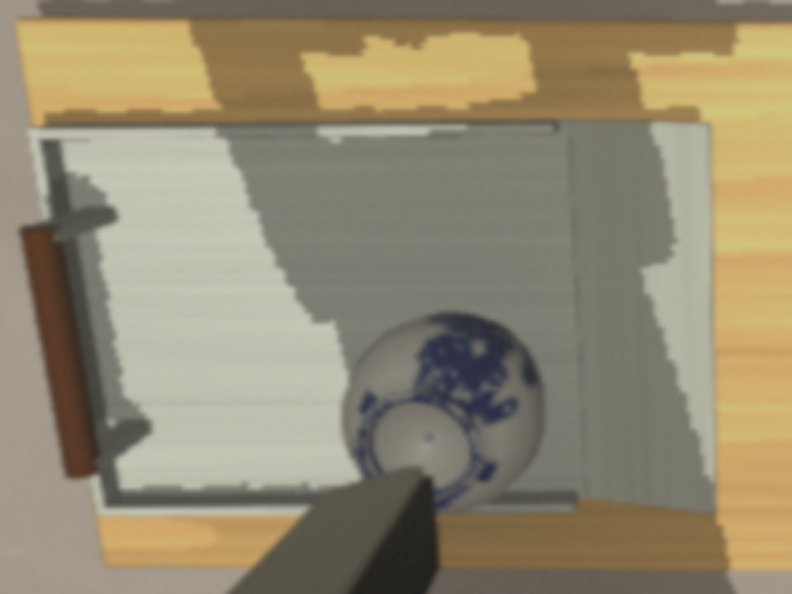

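View pics/c2.png

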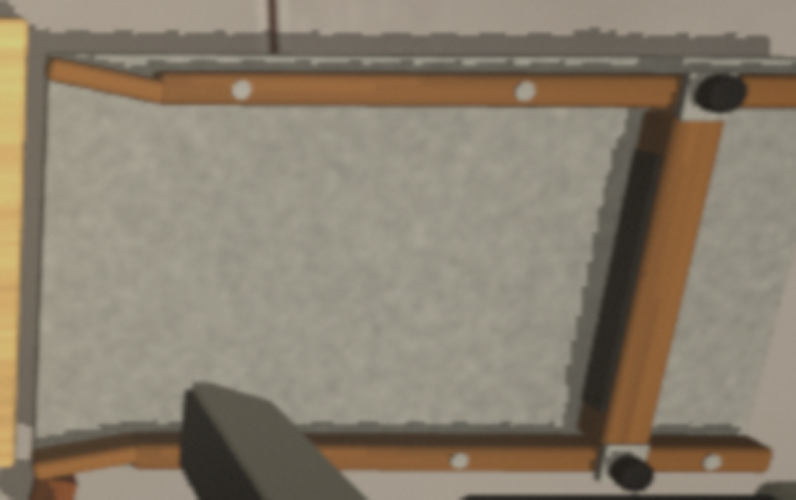

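```bash
cat > m.py <<'E'
from h import *
import pickle
st=pickle.load(open('w1.pkl','rb')); P=cam_pose('wrist',st)
c1=lambda uv:(np.array(uv)+.5)/3.3-.5+[100,140]; c2=lambda uv:(np.array(uv)+.5)/2.7-.5+[345,140]
def ln(n,uv,z,f):
    X=px2w(P,f(uv),z)[:,:2]; d=X[1]-X[0]; print(n,np.round(X,4).tolist(),'len',round(np.hypot(*d),4),'dir deg',round(np.degrees(np.arctan2(d[0],-d[1])),2)); return X
A=ln('rail+',[[165,104],[625,106]],.052,c2); B=ln('rail-',[[320,447],[590,446]],.052,c2)
E=ln('entry',[[47,80],[37,440]],.034,c2); S=ln('stop',[[680,125],[607,443]],.057,c2)
N=ln('nose',[[712,123],[715,512]],.0462,c1); T=ln('tray+side',[[30,128],[555,124]],.048,c1);T2=ln('tray-side',[[105,515],[575,511]],.048,c1)
H=ln('handle',[[40,229],[80,476]],.075,c1); print('handle mid',H.mean(0),'nose mid',N.mean(0))
ln('board+',[[20,18],[735,22]],.03,c1);ln('board-',[[105,566],[720,570]],.03,c1)
ln('boardend',[[28,20],[15,466]],.03,c2)
d=(A[1]-A[0])/np.hypot(*(A[1]-A[0])); print('rail gap',np.linalg.det(np.c_[d,B[0]-A[0]]),np.linalg.det(np.c_[d,B[1]-A[0]]))
E
python3 m.py
```

```text
rail+ [[0.6035, -0.0362], [0.5742, -0.229]] len 0.195 dir deg -8.63
rail- [[0.433, -0.0958], [0.4151, -0.2216]] len 0.127 dir deg -8.1
entry [[0.619, 0.0104], [0.4469, 0.0352]] len 0.1739 dir deg -98.17
stop [[0.5638, -0.2489], [0.4185, -0.2259]] len 0.1472 dir deg -98.97
nose [[0.6195, 0.0663], [0.4718, 0.0877]] len 0.1493 dir deg -98.25
tray+side [[0.6529, 0.3036], [0.6274, 0.1207]] len 0.1846 dir deg -7.96
tray-side [[0.5056, 0.3216], [0.4809, 0.141]] len 0.1823 dir deg -7.81
handle [[0.6204, 0.2943], [0.5318, 0.3082]] len 0.0897 dir deg -98.93
handle mid [0.57611324 0.30125954] nose mid [0.54563087 0.07696641]
board+ [[0.6906, 0.3059], [0.6519, 0.0533]] len 0.2555 dir deg -8.71
board- [[0.4768, 0.3402], [0.4385, 0.091]] len 0.2522 dir deg -8.74
boardend [[0.6454, 0.0153], [0.4323, 0.0476]] len 0.2156 dir deg -98.61
rail gap -0.15967381631664276 -0.1584836322039747
```

```bash
python3 -c "
from h import *
print(readout.state()['tcp_pos'],readout.state()['tool_rot'])
rel([.5755,.301,.33],-.137)
rel([.5755,.301,.242],-.137)"
```

```text
[0.57938019 0.0587743  0.47993552] [-3.14157608e+00 -3.43394452e-04 -1.51751006e-01]
travel [-0.0405 -0.2389  0.1499] dr [-0.     -0.0003 -0.0148]
travel [-0.0405 -0.2389  0.2379] dr [-0.     -0.0003 -0.0148]
```

Request:
move_arm(
  plan=[
    {"travel": [-0.006, -0.034, 0.015], "dr": [0, 0, -0.014], "jaw": 1},
    {"travel": [-0.012, -0.069, 0.035], "dr": [0, 0, -0.014], "jaw": 1},
    {"travel": [-0.018, -0.104, 0.055], "dr": [0, 0, -0.014], "jaw": 1},
    {"travel": [-0.024, -0.139, 0.075], "dr": [0, 0, -0.014], "jaw": 1},
    {"travel": [-0.03, -0.173, 0.095], "dr": [0, 0, -0.014], "jaw": 1},
    {"travel": [-0.035, -0.206, 0.115], "dr": [0, 0, -0.014], "jaw": 1},
    {"travel": [-0.04, -0.238, 0.135], "dr": [0, 0, -0.014], "jaw": 1},
    {"travel": [-0.0405, -0.239, 0.15], "dr": [0, 0, -0.014], "jaw": 1},
    {"travel": [-0.0405, -0.239, 0.15], "dr": [0, 0, -0.014], "jaw": 1},
    {"travel": [-0.0405, -0.239, 0.15], "dr": [0, 0, -0.014], "jaw": 1},
  ],
)

```text
time_s: 4.2
tcp_pos: [0.5756, 0.3014, 0.3295]
tool_rot: [3.141, 0.001, -0.137]
ft_force: [0.2, 0.6, 0.2]
finger_gap: 0.093
finger_force: 0.0
```

```bash
python3 - <<'E'
from h import *
st=readout.state(); print(st['tcp_pos'],st['tool_rot'])
im=save('wrist','w2.png'); P=cam_pose('wrist',st)
print(best('tray_handle','wrist'), 'expect px',w2px(P,[[.5755,.301,.075],[.6171,.2953,.075],[.5339,.3067,.075]]))
rel([.5755,.301,.242],-.137)
E
```

```text
[0.57555197 0.30140658 0.32949288] [ 3.14065407e+00  9.18366414e-04 -1.36610692e-01]
[([0.5741, 0.3008, 0.0696], 0.88)] expect px [[320.58966463 257.17737538]
 [320.49405453 197.62573799]
 [320.67647554 311.24835916]]
travel [-0.0005  0.0001  0.0894] dr [-0.0008 -0.0015 -0.0006]
```

View pics/w2.png

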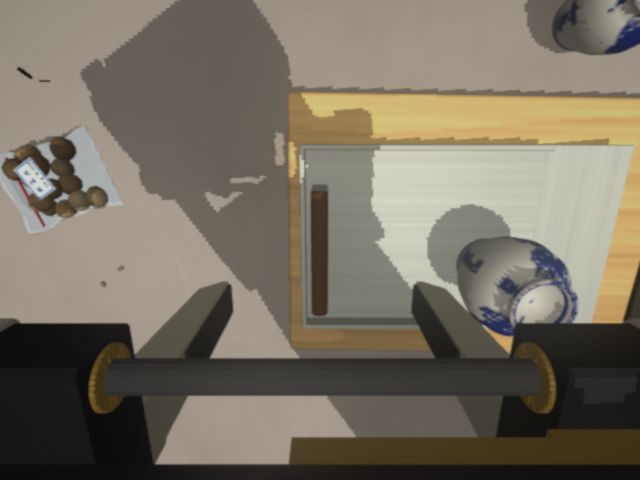

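The bar is centred between the fingers (column 320, rows 185–316) and parallel to the pads, and the jar stands upright clear of the front finger. I'll go down and close.

Request:
move_arm(
  plan=[
    {"travel": [0, 0, 0.025], "dr": [0, 0, 0], "jaw": 1},
    {"travel": [0, 0, 0.05], "dr": [0, 0, 0], "jaw": 1},
    {"travel": [0, 0, 0.07], "dr": [0, 0, 0], "jaw": 1},
    {"travel": [0, 0, 0.085], "dr": [0, 0, 0], "jaw": 0.8},
    {"travel": [0, 0, 0.088], "dr": [0, 0, 0], "jaw": 0.5},
    {"travel": [0, 0, 0.088], "dr": [0, 0, 0], "jaw": 0.3},
    {"travel": [0, 0, 0.088], "dr": [0, 0, 0], "jaw": 0.2},
    {"travel": [0, 0, 0.088], "dr": [0, 0, 0], "jaw": 0.1},
    {"travel": [0, 0, 0.088], "dr": [0, 0, 0], "jaw": 0.05},
    {"travel": [0, 0, 0.088], "dr": [0, 0, 0], "jaw": 0.05},
    {"travel": [0, 0, 0.088], "dr": [0, 0, 0], "jaw": 0.05},
    {"travel": [0, 0, 0.088], "dr": [0, 0, 0], "jaw": 0.05},
  ],
  force=25,
)

```text
time_s: 5.3
tcp_pos: [0.5755, 0.3023, 0.242]
tool_rot: [-3.141, -0.0, -0.136]
ft_force: [0.6, 0.1, 1.1]
finger_gap: 0.0375
finger_force: 0.0
```

Request:
move_arm(
  plan=[
    {"travel": [0, 0, 0], "dr": [0, 0, 0], "jaw": 0},
    {"travel": [0, 0, 0], "dr": [0, 0, 0], "jaw": 0},
    {"travel": [0, 0, 0], "dr": [0, 0, 0], "jaw": 0},
    {"travel": [0, 0, 0], "dr": [0, 0, 0], "jaw": 0},
    {"travel": [0, 0, 0], "dr": [0, 0, 0], "jaw": 0},
    {"travel": [0, 0, 0], "dr": [0, 0, 0], "jaw": 0},
    {"travel": [0, 0, 0], "dr": [0, 0, 0], "jaw": 0},
    {"travel": [0, 0, 0], "dr": [0, 0, 0], "jaw": 0},
  ],
  force=25,
)

```text
time_s: 5.97
tcp_pos: [0.5754, 0.3023, 0.2417]
tool_rot: [-3.142, 0.0, -0.136]
ft_force: [-0.5, 0.4, 0.6]
finger_gap: 0.0108
finger_force: 25.0
```

Request:
move_arm(
  plan=[
    {"travel": [0, 0.001, 0], "dr": [0, 0, 0.001], "jaw": 0},
    {"travel": [-0.0005, 0.003, 0], "dr": [0, 0, 0.002], "jaw": 0},
    {"travel": [-0.001, 0.006, 0], "dr": [0, 0, 0.004], "jaw": 0},
    {"travel": [-0.0015, 0.009, 0], "dr": [0, 0, 0.006], "jaw": 0},
    {"travel": [-0.002, 0.012, 0], "dr": [0, 0, 0.008], "jaw": 0},
    {"travel": [-0.0025, 0.015, 0], "dr": [0, 0, 0.01], "jaw": 0},
    {"travel": [-0.003, 0.018, 0], "dr": [0, 0, 0.012], "jaw": 0},
    {"travel": [-0.0035, 0.021, 0], "dr": [0, 0, 0.0135], "jaw": 0},
    {"travel": [-0.0038, 0.024, 0], "dr": [0, 0, 0.0135], "jaw": 0},
    {"travel": [-0.004, 0.027, 0], "dr": [0, 0, 0.0135], "jaw": 0},
    {"travel": [-0.004, 0.03, 0], "dr": [0, 0, 0.0135], "jaw": 0},
    {"travel": [-0.004, 0.033, 0], "dr": [0, 0, 0.0135], "jaw": 0},
    {"travel": [-0.004, 0.035, 0], "dr": [0, 0, 0.0135], "jaw": 0},
    {"travel": [-0.004, 0.036, 0], "dr": [0, 0, 0.0135], "jaw": 0},
    {"travel": [-0.004, 0.036, 0], "dr": [0, 0, 0.0135], "jaw": 0},
  ],
)

```text
time_s: 7.22
tcp_pos: [0.5666, 0.2668, 0.2417]
tool_rot: [3.141, 0.0, -0.15]
ft_force: [-0.5, -2.3, -0.5]
finger_gap: 0.0114
finger_force: 25.0
```

```bash
python3 - <<'E'
from h import *
st=readout.state(); print(st['tcp_pos'],st['tool_rot'],st['ft_force'])
im=save('wrist','w3.png'); P=cam_pose('wrist',st)
for t in ['tray_nose','deck_entry','jar']: print(t,best(t,'wrist'))
for c in ['top','side']:
    cams.camera(c)
    for t in ['tray_nose','tray_heel','tray_handle']: print(c,t,best(t,c,1))
E
```

```text
[0.56658813 0.26684801 0.24174723] [ 3.14114930e+00  6.37769509e-05 -1.49908053e-01] [-0.53821729 -2.34894685 -0.49982158]
tray_nose []
deck_entry []
jar [([0.527, 0.1385, 0.0309], 0.71)]
top tray_nose [([0.5324, 0.0439, 0.0414], 0.97)]
top tray_heel [([0.569, 0.2833, 0.0266], 0.66)]
top tray_handle [([0.5631, 0.2669, 0.071], 0.79)]
side tray_nose [([0.5317, 0.0402, 0.0485], 0.65)]
side tray_heel [([0.5686, 0.2775, 0.0251], 0.86)]
side tray_handle [([0.5609, 0.2679, 0.0747], 0.78)]
```

View pics/w3.png

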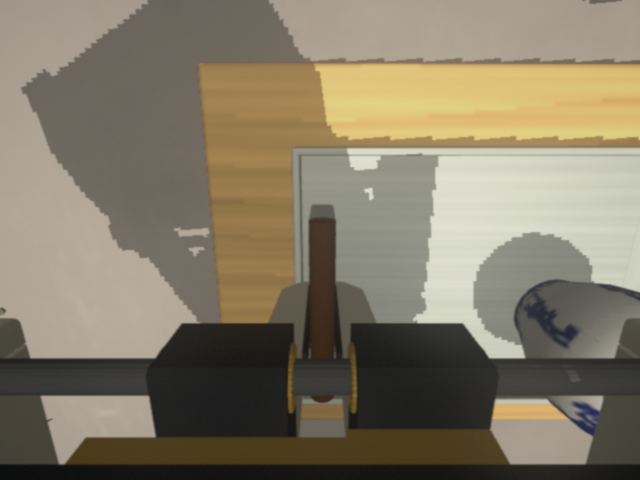

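The tray edge (row 148) and the board edge (row 63) are parallel, and the bar is gripped at column 320. I'll check the lateral offset now.

```bash
python3 - <<'E'
from h import *
st=readout.state(); P=cam_pose('wrist',st)
im=cv2.cvtColor(cv2.imread('pics/w3.png'),cv2.COLOR_BGR2GRAY).astype(float)
n=np.array([np.cos(np.radians(8.6)),-np.sin(np.radians(8.6))])
def edge(cols,lo,hi):
    return [[c,lo+np.argmax(np.abs(np.diff(im[lo:hi,c])))+.5] for c in cols]
t=edge([310,330,400,500,600,635],142,153); b=edge([210,250,300],55,72)
print(t,b)
print('tray n',np.round(px2w(P,t,.048)[:,:2]@n,4),'board n',np.round(px2w(P,b,.03)[:,:2]@n,4))
E
```

```text
[[310, np.float64(147.5)], [330, np.float64(147.5)], [400, np.float64(147.5)], [500, np.float64(147.5)], [600, np.float64(147.5)], [635, np.float64(147.5)]] [[210, np.float64(62.5)], [250, np.float64(62.5)], [300, np.float64(63.5)]]
tray n [0.5961 0.5961 0.5962 0.5962 0.5962 0.5962] board n [0.6361 0.6361 0.6357]
```

Aligned to within about 1 mm. I'll slide straight towards the step.

Request:
move_arm(
  plan=[
    {"travel": [0, 0.001, 0], "dr": [0, 0, 0], "jaw": 0},
    {"travel": [0, 0.003, 0], "dr": [0, 0, 0], "jaw": 0},
    {"travel": [0, 0.006, 0], "dr": [0, 0, 0], "jaw": 0},
    {"travel": [0, 0.009, 0], "dr": [0, 0, 0], "jaw": 0},
    {"travel": [0, 0.012, 0], "dr": [0, 0, 0], "jaw": 0},
    {"travel": [0, 0.015, 0], "dr": [0, 0, 0], "jaw": 0},
    {"travel": [0, 0.018, 0], "dr": [0, 0, 0], "jaw": 0},
    {"travel": [0, 0.021, 0], "dr": [0, 0, 0], "jaw": 0},
    {"travel": [0, 0.024, 0], "dr": [0, 0, 0], "jaw": 0},
    {"travel": [0, 0.027, 0], "dr": [0, 0, 0], "jaw": 0},
    {"travel": [0, 0.03, 0], "dr": [0, 0, 0], "jaw": 0},
    {"travel": [0, 0.033, 0], "dr": [0, 0, 0], "jaw": 0},
    {"travel": [0, 0.036, 0], "dr": [0, 0, 0], "jaw": 0},
    {"travel": [0, 0.039, 0], "dr": [0, 0, 0], "jaw": 0},
    {"travel": [0, 0.042, 0], "dr": [0, 0, 0], "jaw": 0},
    {"travel": [0, 0.045, 0], "dr": [0, 0, 0], "jaw": 0},
    {"travel": [0, 0.048, 0], "dr": [0, 0, 0], "jaw": 0},
  ],
)

```text
time_s: 9.23
tcp_pos: [0.5594, 0.2194, 0.2418]
tool_rot: [-3.142, -0.0, -0.15]
ft_force: [1.0, 1.4, -1.2]
finger_gap: 0.011
finger_force: 25.0
```

Request:
move_arm(
  plan=[
    {"travel": [0, 0.002, 0], "dr": [0, 0, 0], "jaw": 0},
    {"travel": [0, 0.004, 0], "dr": [0, 0, 0], "jaw": 0},
    {"travel": [0, 0.006, 0], "dr": [0, 0, 0], "jaw": 0},
    {"travel": [0, 0.008, 0], "dr": [0, 0, 0], "jaw": 0},
    {"travel": [0, 0.01, 0], "dr": [0, 0, 0], "jaw": 0},
    {"travel": [0, 0.012, 0], "dr": [0, 0, 0], "jaw": 0},
  ],
)

```text
time_s: 9.73
tcp_pos: [0.5576, 0.2078, 0.2419]
tool_rot: [-3.141, -0.0, -0.15]
ft_force: [0.4, 4.0, 0.2]
finger_gap: 0.0113
finger_force: 25.0
```

Request:
move_arm(
  plan=[
    {"travel": [0, 0.002, 0], "dr": [0, 0, 0], "jaw": 0},
    {"travel": [0, 0.004, -0.0002], "dr": [0, 0, 0], "jaw": 0},
    {"travel": [0, 0.006, -0.0003], "dr": [0, 0, 0], "jaw": 0},
    {"travel": [0, 0.008, -0.0004], "dr": [0, 0, 0], "jaw": 0},
    {"travel": [0, 0.01, -0.0005], "dr": [0, 0, 0], "jaw": 0},
    {"travel": [0, 0.012, -0.0005], "dr": [0, 0, 0], "jaw": 0},
  ],
)

```text
time_s: 10.23
tcp_pos: [0.5558, 0.1957, 0.2423]
tool_rot: [3.141, -0.0, -0.15]
ft_force: [1.5, 2.7, -0.6]
finger_gap: 0.0115
finger_force: 25.0
```

Request:
move_arm(
  plan=[
    {"travel": [0, 0.002, 0], "dr": [0, 0, 0], "jaw": 0},
    {"travel": [0, 0.004, 0], "dr": [0, 0, 0], "jaw": 0},
    {"travel": [0, 0.006, 0], "dr": [0, 0, 0], "jaw": 0},
    {"travel": [0, 0.008, 0], "dr": [0, 0, 0], "jaw": 0},
    {"travel": [0, 0.01, 0], "dr": [0, 0, 0], "jaw": 0},
    {"travel": [0, 0.012, 0], "dr": [0, 0, 0], "jaw": 0},
  ],
)

```text
time_s: 10.73
tcp_pos: [0.554, 0.1839, 0.2423]
tool_rot: [-3.142, -0.0, -0.15]
ft_force: [-0.2, 3.5, 0.2]
finger_gap: 0.0113
finger_force: 25.0
```

The climb is done, with the nose about 65 mm onto the deck. I'll keep sliding and raise the handle gradually so the heel clears the step.

Request:
move_arm(
  plan=[
    {"travel": [0, 0.002, 0], "dr": [0, 0, 0], "jaw": 0},
    {"travel": [0, 0.005, -0.0003], "dr": [0, 0, 0], "jaw": 0},
    {"travel": [0, 0.008, -0.0006], "dr": [0, 0, 0], "jaw": 0},
    {"travel": [0, 0.011, -0.0009], "dr": [0, 0, 0], "jaw": 0},
    {"travel": [0, 0.014, -0.0012], "dr": [0, 0, 0], "jaw": 0},
    {"travel": [0, 0.017, -0.0015], "dr": [0, 0, 0], "jaw": 0},
    {"travel": [0, 0.02, -0.0018], "dr": [0, 0, 0], "jaw": 0},
    {"travel": [0, 0.023, -0.0021], "dr": [0, 0, 0], "jaw": 0},
    {"travel": [0, 0.026, -0.0024], "dr": [0, 0, 0], "jaw": 0},
    {"travel": [0, 0.029, -0.0027], "dr": [0, 0, 0], "jaw": 0},
    {"travel": [0, 0.032, -0.003], "dr": [0, 0, 0], "jaw": 0},
    {"travel": [0, 0.035, -0.0033], "dr": [0, 0, 0], "jaw": 0},
    {"travel": [0, 0.038, -0.0036], "dr": [0, 0, 0], "jaw": 0},
    {"travel": [0, 0.04, -0.004], "dr": [0, 0, 0], "jaw": 0},
  ],
)

```text
time_s: 11.9
tcp_pos: [0.5481, 0.1442, 0.2463]
tool_rot: [3.142, -0.0, -0.15]
ft_force: [0.5, 3.0, 0.4]
finger_gap: 0.0111
finger_force: 25.0
```

Request:
move_arm(
  plan=[
    {"travel": [0, 0.002, -0.0003], "dr": [0, 0, 0], "jaw": 0},
    {"travel": [0, 0.005, -0.0006], "dr": [0, 0, 0], "jaw": 0},
    {"travel": [0, 0.008, -0.0009], "dr": [0, 0, 0], "jaw": 0},
    {"travel": [0, 0.011, -0.0012], "dr": [0, 0, 0], "jaw": 0},
    {"travel": [0, 0.014, -0.0015], "dr": [0, 0, 0], "jaw": 0},
    {"travel": [0, 0.017, -0.0018], "dr": [0, 0, 0], "jaw": 0},
    {"travel": [0, 0.02, -0.0021], "dr": [0, 0, 0], "jaw": 0},
    {"travel": [0, 0.023, -0.0024], "dr": [0, 0, 0], "jaw": 0},
    {"travel": [0, 0.026, -0.0027], "dr": [0, 0, 0], "jaw": 0},
    {"travel": [0, 0.029, -0.003], "dr": [0, 0, 0], "jaw": 0},
    {"travel": [0, 0.032, -0.0033], "dr": [0, 0, 0], "jaw": 0},
    {"travel": [0, 0.035, -0.0036], "dr": [0, 0, 0], "jaw": 0},
    {"travel": [0, 0.038, -0.0038], "dr": [0, 0, 0], "jaw": 0},
    {"travel": [0, 0.04, -0.004], "dr": [0, 0, 0], "jaw": 0},
  ],
)

```text
time_s: 13.07
tcp_pos: [0.5421, 0.1047, 0.2502]
tool_rot: [3.141, 0.0, -0.15]
ft_force: [0.5, 1.8, -2.0]
finger_gap: 0.0107
finger_force: 25.0
```

```bash
python3 - <<'E'
from h import *
st=readout.state(); print(st['time_s'],st['tcp_pos'],st['tool_rot'],st['ft_force'],st['torque'])
cams.camera('top')
a=save('side','side1.png')
for t in ['tray_nose','tray_heel','tray_handle','jar']: print(t,best(t,'side',2))
cv2.imwrite('pics/side1c.png',cv2.resize(a[130:420,200:440,::-1],None,fx=2,fy=2))
E
```

```text
13.0667 [0.54207449 0.10465468 0.25024882] [ 3.14149930e+00  3.20285533e-06 -1.49761499e-01] [ 0.54328738  1.75328859 -1.96484076] [ 0.38508699 -0.03458724  0.02016274]
tray_nose [([0.5073, -0.1225, 0.052], 0.82), ([0.6638, -0.0495, -0.0034], 0.26)]
tray_heel [([0.5431, 0.1151, 0.0362], 0.73), ([0.6633, -0.052, 0.0002], 0.65)]
tray_handle [([0.5398, 0.1045, 0.0798], 0.58), ([0.668, -0.1852, -0.0039], 0.24)]
jar [([0.32, 0.1439, 0.0006], 0.78), ([0.5068, -0.0237, 0.0443], 0.75)]
```

View pics/side1c.png

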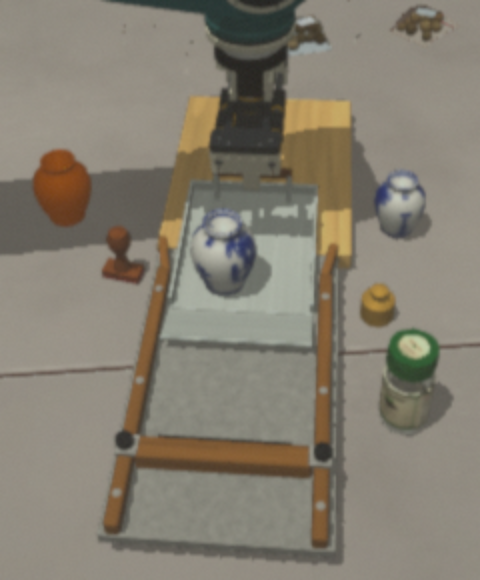

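The tray lies between the rails with the jar upright, and the bystanders haven't moved. About 117 mm remain to the stop, so I'll continue with a little more lift.

Request:
move_arm(
  plan=[
    {"travel": [0, 0.002, 0], "dr": [0, 0, 0], "jaw": 0},
    {"travel": [0, 0.005, -0.0001], "dr": [0, 0, 0], "jaw": 0},
    {"travel": [0, 0.008, -0.0002], "dr": [0, 0, 0], "jaw": 0},
    {"travel": [0, 0.011, -0.0003], "dr": [0, 0, 0], "jaw": 0},
    {"travel": [0, 0.014, -0.0004], "dr": [0, 0, 0], "jaw": 0},
    {"travel": [0, 0.017, -0.0005], "dr": [0, 0, 0], "jaw": 0},
    {"travel": [0, 0.02, -0.0006], "dr": [0, 0, 0], "jaw": 0},
    {"travel": [0, 0.023, -0.0007], "dr": [0, 0, 0], "jaw": 0},
    {"travel": [0, 0.026, -0.0008], "dr": [0, 0, 0], "jaw": 0},
    {"travel": [0, 0.029, -0.0009], "dr": [0, 0, 0], "jaw": 0},
    {"travel": [0, 0.032, -0.001], "dr": [0, 0, 0], "jaw": 0},
    {"travel": [0, 0.035, -0.001], "dr": [0, 0, 0], "jaw": 0},
    {"travel": [0, 0.038, -0.001], "dr": [0, 0, 0], "jaw": 0},
    {"travel": [0, 0.04, -0.001], "dr": [0, 0, 0], "jaw": 0},
  ],
)

```text
time_s: 14.53
tcp_pos: [0.5361, 0.0651, 0.2513]
tool_rot: [3.142, -0.0, -0.15]
ft_force: [0.3, 1.8, -1.9]
finger_gap: 0.011
finger_force: 25.0
```

Request:
move_arm(
  plan=[
    {"travel": [0, 0.002, 0], "dr": [0, 0, 0], "jaw": 0},
    {"travel": [0, 0.005, 0], "dr": [0, 0, 0], "jaw": 0},
    {"travel": [0, 0.008, 0], "dr": [0, 0, 0], "jaw": 0},
    {"travel": [0, 0.011, 0], "dr": [0, 0, 0], "jaw": 0},
    {"travel": [0, 0.014, 0], "dr": [0, 0, 0], "jaw": 0},
    {"travel": [0, 0.017, 0], "dr": [0, 0, 0], "jaw": 0},
    {"travel": [0, 0.02, 0], "dr": [0, 0, 0], "jaw": 0},
    {"travel": [0, 0.023, 0], "dr": [0, 0, 0], "jaw": 0},
    {"travel": [0, 0.026, 0], "dr": [0, 0, 0], "jaw": 0},
    {"travel": [0, 0.029, 0], "dr": [0, 0, 0], "jaw": 0},
    {"travel": [0, 0.032, 0], "dr": [0, 0, 0], "jaw": 0},
    {"travel": [0, 0.035, 0], "dr": [0, 0, 0], "jaw": 0},
    {"travel": [0, 0.038, 0], "dr": [0, 0, 0], "jaw": 0},
    {"travel": [0, 0.04, 0], "dr": [0, 0, 0], "jaw": 0},
  ],
)

```text
time_s: 15.7
tcp_pos: [0.5302, 0.0255, 0.2512]
tool_rot: [3.142, 0.0, -0.15]
ft_force: [0.3, 1.6, -1.5]
finger_gap: 0.0111
finger_force: 25.0
```

```bash
python3 - <<'E'
from h import *
st=readout.state(); print(st['time_s'],st['tcp_pos'],st['ft_force'])
d=-np.array([np.sin(np.radians(8.6)),np.cos(np.radians(8.6))])
print('nose past entry',(st['tcp_pos'][:2]@d+.2276+.1022))
for c in ['top','side']:
    cams.camera(c)
    for t in ['tray_nose','tray_heel','jar']: print(c,t,best(t,c,2))
E
```

```text
15.7 [0.53015235 0.02553775 0.25124617] [ 0.32692299  1.57646963 -1.53957776]
nose past entry 0.2252728767353291
top tray_nose [([0.496, -0.1956, 0.0474], 0.59)]
top tray_heel [([0.5346, 0.0425, 0.0328], 0.63)]
top jar [([0.3176, 0.1481, -0.0026], 0.86), ([0.4928, -0.1031, 0.0383], 0.74)]
side tray_nose [([0.4956, -0.2016, 0.0521], 0.83)]
side tray_heel [([0.5324, 0.0387, 0.0362], 0.69)]
side jar [([0.4931, -0.104, 0.0418], 0.9), ([0.3185, 0.1417, 0.0005], 0.74)]
```

Request:
move_arm(
  plan=[
    {"travel": [0, 0.002, 0], "dr": [0, 0, 0], "jaw": 0},
    {"travel": [0, 0.004, 0], "dr": [0, 0, 0], "jaw": 0},
    {"travel": [0, 0.006, 0], "dr": [0, 0, 0], "jaw": 0},
    {"travel": [0, 0.008, 0], "dr": [0, 0, 0], "jaw": 0},
    {"travel": [0, 0.01, 0], "dr": [0, 0, 0], "jaw": 0},
    {"travel": [0, 0.012, 0], "dr": [0, 0, 0], "jaw": 0},
    {"travel": [0, 0.014, 0], "dr": [0, 0, 0], "jaw": 0},
    {"travel": [0, 0.015, 0], "dr": [0, 0, 0], "jaw": 0},
  ],
)

```text
time_s: 16.77
tcp_pos: [0.5279, 0.0108, 0.2513]
tool_rot: [-3.142, 0.0, -0.15]
ft_force: [0.4, 1.5, -2.7]
finger_gap: 0.011
finger_force: 25.0
```

Request:
move_arm(
  plan=[
    {"travel": [0, 0.001, 0], "dr": [0, 0, 0], "jaw": 0},
    {"travel": [0, 0.002, 0], "dr": [0, 0, 0], "jaw": 0},
    {"travel": [0, 0.003, 0], "dr": [0, 0, 0], "jaw": 0},
    {"travel": [0, 0.004, 0], "dr": [0, 0, 0], "jaw": 0},
    {"travel": [0, 0.005, 0], "dr": [0, 0, 0], "jaw": 0},
    {"travel": [0, 0.006, 0], "dr": [0, 0, 0], "jaw": 0},
  ],
)

```text
time_s: 17.27
tcp_pos: [0.527, 0.0051, 0.2512]
tool_rot: [3.142, 0.0, -0.15]
ft_force: [0.6, 2.2, -2.5]
finger_gap: 0.0112
finger_force: 25.0
```

Request:
move_arm(
  plan=[
    {"travel": [0, 0.001, 0], "dr": [0, 0, 0], "jaw": 0},
    {"travel": [0, 0.002, 0], "dr": [0, 0, 0], "jaw": 0},
    {"travel": [0, 0.003, 0], "dr": [0, 0, 0], "jaw": 0},
    {"travel": [0, 0.004, 0], "dr": [0, 0, 0], "jaw": 0},
    {"travel": [0, 0.004, 0.0005], "dr": [0, 0, 0], "jaw": 0},
    {"travel": [0, 0.004, 0.001], "dr": [0, 0, 0], "jaw": 0},
  ],
)

```text
time_s: 17.77
tcp_pos: [0.5265, 0.0011, 0.2502]
tool_rot: [-3.142, -0.0, -0.15]
ft_force: [-0.2, 1.1, -1.9]
finger_gap: 0.0111
finger_force: 25.0
```

Request:
move_arm(
  plan=[
    {"travel": [0, 0, 0.0005], "dr": [0, 0, 0], "jaw": 0},
    {"travel": [0, 0, 0.001], "dr": [0, 0, 0], "jaw": 0},
    {"travel": [0, 0, 0.001], "dr": [0, 0, 0], "jaw": 0},
  ],
)

```text
time_s: 18.02
tcp_pos: [0.5264, 0.0012, 0.2491]
tool_rot: [3.142, 0.0, -0.15]
ft_force: [-0.5, 1.6, -1.2]
finger_gap: 0.0116
finger_force: 25.0
```

Request:
move_arm(
  plan=[
    {"travel": [0, 0, 0.0005], "dr": [0, 0, 0], "jaw": 0},
    {"travel": [0, 0, 0.001], "dr": [0, 0, 0], "jaw": 0},
    {"travel": [0, 0, 0.001], "dr": [0, 0, 0], "jaw": 0},
  ],
)

```text
time_s: 18.27
tcp_pos: [0.5265, 0.0012, 0.2482]
tool_rot: [-3.142, -0.0, -0.15]
ft_force: [0.3, 1.8, -1.6]
finger_gap: 0.011
finger_force: 25.0
```

Request:
move_arm(
  plan=[
    {"travel": [0, 0, 0.0005], "dr": [0, 0, 0], "jaw": 0},
    {"travel": [0, 0, 0.0005], "dr": [0, 0, 0], "jaw": 0},
    {"travel": [0, 0, 0.0005], "dr": [0, 0, 0], "jaw": 0},
  ],
)

```text
time_s: 18.52
tcp_pos: [0.5265, 0.0012, 0.2477]
tool_rot: [-3.142, -0.0, -0.15]
ft_force: [0.6, 2.6, -1.2]
finger_gap: 0.0111
finger_force: 25.0
```

Request:
move_arm(
  plan=[
    {"travel": [0, 0, 0.0005], "dr": [0, 0, 0], "jaw": 0},
    {"travel": [0, 0, 0.0005], "dr": [0, 0, 0], "jaw": 0},
    {"travel": [0, 0, 0.0005], "dr": [0, 0, 0], "jaw": 0},
  ],
)

```text
time_s: 18.77
tcp_pos: [0.5265, 0.0012, 0.2475]
tool_rot: [-3.142, -0.0, -0.15]
ft_force: [-1.8, 0.9, 2.5]
finger_gap: 0.0111
finger_force: 25.0
```

Request:
move_arm(
  plan=[
    {"travel": [0, 0, 0.0005], "dr": [0, 0, 0], "jaw": 0},
    {"travel": [0, 0, 0.0005], "dr": [0, 0, 0], "jaw": 0},
    {"travel": [0, 0, 0.0005], "dr": [0, 0, 0], "jaw": 0},
  ],
)

```text
time_s: 19.02
tcp_pos: [0.5265, 0.0012, 0.2474]
tool_rot: [-3.142, -0.0, -0.15]
ft_force: [-4.9, 1.6, 8.0]
finger_gap: 0.011
finger_force: 25.0
```

The heel rests on the deck (5.8 mm rise, consistent with the step). I'll ease the downforce and creep towards the stop.

Request:
move_arm(
  plan=[
    {"travel": [0, 0, -0.0004], "dr": [0, 0, 0], "jaw": 0},
    {"travel": [0, 0, -0.0009], "dr": [0, 0, 0], "jaw": 0},
    {"travel": [0, 0, -0.0009], "dr": [0, 0, 0], "jaw": 0},
  ],
)

```text
time_s: 19.27
tcp_pos: [0.5265, 0.0012, 0.2475]
tool_rot: [-3.142, -0.0, -0.15]
ft_force: [0.4, 1.7, -1.9]
finger_gap: 0.0114
finger_force: 25.0
```

Request:
move_arm(
  plan=[
    {"travel": [0, 0.0005, 0], "dr": [0, 0, 0], "jaw": 0},
    {"travel": [0, 0.001, 0], "dr": [0, 0, 0], "jaw": 0},
    {"travel": [0, 0.0015, 0], "dr": [0, 0, 0], "jaw": 0},
    {"travel": [0, 0.002, 0], "dr": [0, 0, 0], "jaw": 0},
    {"travel": [0, 0.0025, 0], "dr": [0, 0, 0], "jaw": 0},
    {"travel": [0, 0.003, 0], "dr": [0, 0, 0], "jaw": 0},
    {"travel": [0, 0.0035, 0], "dr": [0, 0, 0], "jaw": 0},
    {"travel": [0, 0.004, 0], "dr": [0, 0, 0], "jaw": 0},
  ],
)

```text
time_s: 19.93
tcp_pos: [0.5259, -0.0028, 0.2476]
tool_rot: [-3.142, 0.0, -0.15]
ft_force: [0.8, 2.8, -1.2]
finger_gap: 0.0113
finger_force: 25.0
```

```bash
cat >> m.py <<'E'
print('--- face check'); c2i=lambda p:(p-[345,140]+.5)*2.7-.5
for z in (.057,.034): print(z,c2i(w2px(P,[[*S[0],z],[*S[1],z]])))
D=-np.array([np.sin(np.radians(8.6)),np.cos(np.radians(8.6))])
print('stop past entry via base of face', (px2w(P,c2([[635,150],[583,400]]),.036)[:,:2]@D)-E.mean(0)@D)
s=readout.state(); print('nose past entry',s['tcp_pos'][:2]@D+.2276-E.mean(0)@D,s['ft_force'])
E
python3 m.py | sed -n '/face/,$p'
```

```text
--- face check
0.057 [[680. 125.]
 [607. 443.]]
0.034 [[641.26513479 118.41427462]
 [575.22251266 421.83546787]]
stop past entry via base of face [0.26272105 0.26312363]
nose past entry 0.2539931116475666 [ 0.83865658  2.7575236  -1.18875609]
```

Request:
move_arm(
  plan=[
    {"travel": [0, 0.0004, 0], "dr": [0, 0, 0], "jaw": 0},
    {"travel": [0, 0.0008, 0], "dr": [0, 0, 0], "jaw": 0},
    {"travel": [0, 0.0012, 0], "dr": [0, 0, 0], "jaw": 0},
    {"travel": [0, 0.0016, 0], "dr": [0, 0, 0], "jaw": 0},
    {"travel": [0, 0.002, 0], "dr": [0, 0, 0], "jaw": 0},
    {"travel": [0, 0.0024, 0], "dr": [0, 0, 0], "jaw": 0},
    {"travel": [0, 0.0028, 0], "dr": [0, 0, 0], "jaw": 0},
    {"travel": [0, 0.003, 0], "dr": [0, 0, 0], "jaw": 0},
  ],
)

```text
time_s: 20.6
tcp_pos: [0.5254, -0.0058, 0.2477]
tool_rot: [3.142, 0.0, -0.15]
ft_force: [0.6, 1.6, -1.1]
finger_gap: 0.0115
finger_force: 25.0
```

Request:
move_arm(
  plan=[
    {"travel": [0, 0.0003, 0], "dr": [0, 0, 0], "jaw": 0},
    {"travel": [0, 0.0006, 0], "dr": [0, 0, 0], "jaw": 0},
    {"travel": [0, 0.001, 0], "dr": [0, 0, 0], "jaw": 0},
    {"travel": [0, 0.001, 0], "dr": [0, 0, 0], "jaw": 0},
  ],
)

```text
time_s: 20.93
tcp_pos: [0.5253, -0.0068, 0.2476]
tool_rot: [3.142, -0.0, -0.15]
ft_force: [0.2, 1.1, -2.4]
finger_gap: 0.0107
finger_force: 25.0
```

Now 1 mm steps, judging the force after each.

Request:
move_arm(
  plan=[
    {"travel": [0, 0.0003, 0], "dr": [0, 0, 0], "jaw": 0},
    {"travel": [0, 0.0006, 0], "dr": [0, 0, 0], "jaw": 0},
    {"travel": [0, 0.001, 0], "dr": [0, 0, 0], "jaw": 0},
  ],
)

```text
time_s: 21.18
tcp_pos: [0.5251, -0.0077, 0.2477]
tool_rot: [-3.142, 0.0, -0.15]
ft_force: [-0.3, 1.4, -1.5]
finger_gap: 0.0109
finger_force: 25.0
```

Request:
move_arm(
  plan=[
    {"travel": [0, 0.0003, 0], "dr": [0, 0, 0], "jaw": 0},
    {"travel": [0, 0.0006, 0], "dr": [0, 0, 0], "jaw": 0},
    {"travel": [0, 0.0009, 0], "dr": [0, 0, 0], "jaw": 0},
  ],
)

```text
time_s: 21.43
tcp_pos: [0.525, -0.0084, 0.2477]
tool_rot: [-3.141, -0.0, -0.15]
ft_force: [0.7, 8.5, -0.9]
finger_gap: 0.0116
finger_force: 25.0
```

The force rose to 8.5 N, about 6 N over sliding, which fits having met the stop. I'll check with a picture before letting go.

```bash
python3 - <<'E'
from h import *
a=save('side','side2.png'); print(readout.state()['ft_force'])
print(best('tray_nose','side',1),best('jar','side',2))
b=cams.camera('top')
s=cv2.resize(a[235:385,240:390,::-1],(395,395),interpolation=cv2.INTER_CUBIC); t=cv2.resize(b[185:325,360:500,::-1],(395,395),interpolation=cv2.INTER_CUBIC)
cv2.imwrite('pics/f1.png',np.hstack([s,t]))
E
```

```text
[ 1.0247954   6.86804034 -1.99706641]
[([0.4918, -0.2351, 0.0558], 0.93)] [([0.3159, 0.1457, 0.001], 0.96), ([0.4876, -0.1382, 0.0398], 0.6)]
```

View pics/f1.png

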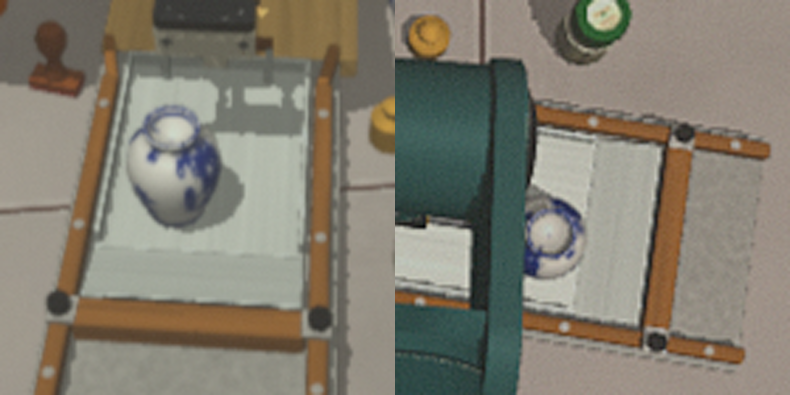

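The nose rests against the stop bar's face across its width, the stop bar is square, and the jar stands upright. I'll ease the downward hold and pre-load, open partly, and rise clear.

Request:
move_arm(
  plan=[
    {"travel": [0, 0, 0.0003], "dr": [0, 0, 0], "jaw": 0},
    {"travel": [0, -0.0002, 0.0005], "dr": [0, 0, 0], "jaw": 0},
    {"travel": [0, -0.0002, 0.0005], "dr": [0, 0, 0], "jaw": 0},
  ],
  force=8,
)

```text
time_s: 21.88
tcp_pos: [0.5251, -0.0082, 0.2474]
tool_rot: [-3.141, -0.0, -0.15]
ft_force: [-0.9, 6.4, 2.9]
finger_gap: 0.0121
finger_force: 8.0
```

Request:
move_arm(
  plan=[
    {"travel": [0, 0, 0], "dr": [0, 0, 0], "jaw": 0.15},
    {"travel": [0, 0, 0], "dr": [0, 0, 0], "jaw": 0.25},
    {"travel": [0, 0, 0], "dr": [0, 0, 0], "jaw": 0.35},
    {"travel": [0, 0, 0], "dr": [0, 0, 0], "jaw": 0.45},
    {"travel": [0, 0, 0], "dr": [0, 0, 0], "jaw": 0.5},
    {"travel": [0, 0, 0], "dr": [0, 0, 0], "jaw": 0.5},
    {"travel": [0, 0, 0], "dr": [0, 0, 0], "jaw": 0.5},
  ],
)

```text
time_s: 22.47
tcp_pos: [0.525, -0.0085, 0.2471]
tool_rot: [3.142, 0.0, -0.15]
ft_force: [-1.2, 0.5, -0.2]
finger_gap: 0.0456
finger_force: 0.0
```

Request:
move_arm(
  plan=[
    {"travel": [0, 0, -0.005], "dr": [0, 0, 0], "jaw": 0.5},
    {"travel": [0, 0, -0.015], "dr": [0, 0, 0], "jaw": 0.5},
    {"travel": [0, 0, -0.03], "dr": [0, 0, 0], "jaw": 0.5},
    {"travel": [0, 0, -0.05], "dr": [0, 0, 0], "jaw": 0.5},
    {"travel": [0, 0, -0.075], "dr": [0, 0, 0], "jaw": 0.5},
    {"travel": [0, 0, -0.1], "dr": [0, 0, 0], "jaw": 0.5},
    {"travel": [0, -0.03, -0.13], "dr": [0, 0, 0], "jaw": 0.5},
    {"travel": [0, -0.06, -0.15], "dr": [0, 0, 0], "jaw": 0.5},
    {"travel": [0, -0.09, -0.17], "dr": [0, 0, 0], "jaw": 0.5},
    {"travel": [0, -0.12, -0.18], "dr": [0, 0, 0], "jaw": 0.5},
    {"travel": [0, -0.12, -0.18], "dr": [0, 0, 0], "jaw": 0.5},
    {"travel": [0, -0.12, -0.18], "dr": [0, 0, 0], "jaw": 0.5},
  ],
)

```text
time_s: 23.47
tcp_pos: [0.5428, 0.1113, 0.4285]
tool_rot: [-3.141, -0.001, -0.148]
ft_force: [-0.7, 0.5, -0.6]
finger_gap: 0.0463
finger_force: 0.0
```

```bash
python3 - <<'E'
from h import *
a=save('side','side3.png'); st=readout.state(); print(st['time_s'],st['ft_force'])
for t in ['tray_nose','tray_heel','jar','weight_big','spice_jar','small_jar','stamp']: print(t,best(t,'side',2))
b=cams.camera('top')
s=cv2.resize(a[200:400,215:415,::-1],(395,395),interpolation=cv2.INTER_CUBIC); t=cv2.resize(b[165:325,345:505,::-1],(395,395),interpolation=cv2.INTER_CUBIC)
cv2.imwrite('pics/f2.png',np.hstack([s,t]))
E
```

```text
23.5167 [-0.0874724  -0.09426632 -0.42636727]
tray_nose [([0.4893, -0.2358, 0.0544], 0.65)]
tray_heel [([0.5286, 0.0062, 0.033], 0.62)]
jar [([0.3167, 0.1419, -0.0005], 0.74), ([0.4863, -0.1382, 0.0402], 0.72)]
weight_big [([0.6613, -0.0511, -0.0017], 0.88)]
spice_jar [([0.6637, -0.1851, -0.0043], 0.91)]
small_jar [([0.7124, 0.0832, -0.0035], 0.57)]
stamp [([0.3911, 0.0347, -0.0026], 0.67)]
```

View pics/f2.png

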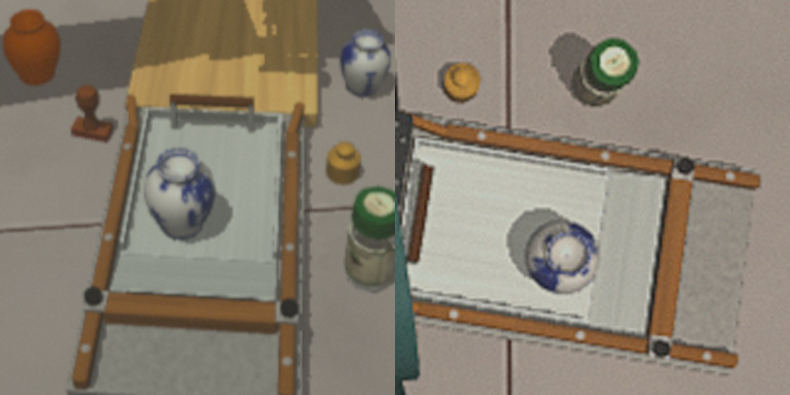

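The tray is on the deck against the stop with the jar upright, everything else is where it was, and the gripper is clear. Handing in.

```bash
python3 -c "
from h import *
print(ctrl.finish_job())"
```

```text
the job is handed in; nothing more can be done
None
```

The tray is on the deck between the rails, its nose against the stop bar and the jar upright on it; I let go, the other things are where they stood, and the job was handed in at about 24 s of robot time.

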